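# Nest the cups in the clamp stand and hold its lever level

## Robot

A 6-joint arm with a two-finger parallel gripper is mounted at the origin on a cart in front of the work surface, level with it; the furniture and walls round the work are solid. World frame = base frame: x ahead of the robot, y to its left, z up, the work surface at z = 0. Lengths are in m, angles in rad, forces in N, time in s.
With the tool pointing down it reaches from about 0.275 to 0.875 m from the base axis. Payload 12.5 kg.
Tool frame: the origin (TCP) lies at the very end of the fingers, on their centre line; the grasp point (between the pads) lies 19 mm behind it; z points along the fingers, y is the line along which they close (so a half turn about z gives the same grasp; the last joint's range is limited). The gripper opens to 85 mm and grips with 20 to 120 N. Pads are 22 mm wide; open, the fingers measure 114 mm over their backs; the gripper's body (76 mm by 85 mm) begins 54 mm behind the grasp point. The pads swing forward as they close: fully open they stand 13 mm farther back than shut.
Start: joints at [1.071, 0.351, 1.652, -0, 1.139, -0.085], TCP at [0.222, 0.503, 0.231] pointing down, gripper open.
Joint ranges: [-2.75, 2.75], [-0.79, 2.1], [0.01, 2.65], [-1.57, 4.71], [0.07, 3.14], [-2.87, 2.87]. Speed limits (rad/s): [2.22, 2.22, 2.79, 3.14, 3.14, 3.14].

## Interface

Orientations are given as a unit quaternion [x, y, z, w].
In Python, from station import get_state, read_camera, hand_in, outline_of, place_of gives the robot as it stands.
- The arm moves only by the tool arm_command, never from a script. Its arguments are lists of equal length, an entry for each row: "xyz": the shift along the tool's x, y, z in cm, a list of three; "spin": the turn about the tool's z in rad. A call has 1 to 20 rows; each row shifts and turns the commanded pose from where the row before left it, along the tool's axes as they then stand; what a row does not reach is not made up. A row lasts 1/10 s, in which the tool goes at most 50 mm and 8.59 degrees, less where a joint would pass 70% of its speed; a pose out of reach is approached as far as the arm can. A call with a gripper value outside its range is refused whole. "fingers" is the finger opening in cm, from 0 to 8.54, set as the call begins (left out, the last holds). The fingers move at their own pace and stop on an object; "force" is the grip in N (left out, the last holds). Time passes only in rows, so rows that do not move let the fingers close. It gives the time, the measured TCP pose, the force, the opening and the grip force at its end, in the units of the state.
- get_state(): the state, without advancing time (a new reading comes with each control period).
- read_camera(name): name is "scene" or "top"; returns a dict with "img" (420x560x3 uint8, red, green, blue), "depth" (420x560 float32, m along the optical axis (not along the pixel's ray), 0 where there is no reading), "fx", "fy", "cx", "cy" (pixels), "k1" (the pictures are not rectified: a ray, as slopes to the right and down, at radius r is drawn at 1 + k1 r^2 times it, then the intrinsics apply), "world_from_camera" (4x4, takes a point from camera to world coordinates). Camera axes: x right, y up, looking along -z (the intrinsics and any distortion apply to the point x, -y, -z); pixel columns grow to the right and rows downward; lengths in m; the calibration is good to about 2 mm. A picture is of the moment at which its call begins.
- hand_in(): hands the job in; it is judged then, once.
Trained networks look in a picture, given as the dict that the camera call returned (one of the last four; its "shot" number tells which), for a name from the list of things; names that differ only in an ending like _2 or _b are one class to them, and where a whole thing is asked for, a point or a joint stands for the part that bears it (a point fixed in the world has none). Each returns a list of dicts, best first, with "p" (0 to 1); they miss things now and then, are a little off and sometimes report something else, mostly with a low value. They report only what shows in the picture. A call takes as long as a camera call. They do not tell look-alikes from the thing itself.
- outline_of(picture, name): "mask" (420x560 bool, what is visible of it) and "centre" ([row, column] in pixels, amid what is visible of it).
- place_of(picture, name): "centre" ([row, column] in pixels: a listed point, or the origin of a listed thing).
The state is a dict: "time_s": time; "joint_pos": joint angles; "dq": joint speeds; "tau": joint torques, N m; "tcp_pos": TCP position; "tcp_rot": TCP orientation; "ft_force": force on the tool from outside, world axes, zero at the start; "ft_torque": the same for the moment, N m; "opening": finger opening in m; "gripper_force": force on a finger pad.
Only numpy, scipy, OpenCV 4.12 (cv2) and the standard library are available. Lean on these libraries where they do the work, as an engineer would, in place of code of your own. Each camera call takes 0.05 s, during which the arm holds its last target. There are 200 camera calls.

## Task

Nest the two loose cups, upright and fully home, one after the other into the cup that already stands in the clamp stand, so that all three make one straight stack there. Then press the stand's sprung lever down until its arm is level (the top of its rubber paddle flush with the top of the index post beyond it), so that the jaws close round the bottom cup ready for taping, and finish while still holding it there: do not let go. Leave the small box and the bear-shaped stopper where they are.

Things in the scene. Friction and masses are not known exactly. Their poses are not given: they have to be found in the camera images.
- cup_base: cream stepped cup standing in the stand's seat, open end up. All three are equal: 70 mm high; foot 35 mm, body 44 mm, straight collar 58 mm across from 47 mm height to the rim; mouth 49 mm; inner floor 25 mm up; 50 g. Nested, a cup's foot stands on the inner floor of the one below: 25 mm higher, its collar exposed to the fingers, 1.5 mm play. Origin: centre of the underside, z along the axis.
- cup_b: one loose cup, like cup_base, standing upright on the table to the right of the stand. Origin: centre of the underside.
- cup_c: the other loose cup, the same shape, standing upright on the table to the right of the stand. Origin: centre of the underside.
- stand_seat (a point): floor of the ring-shaped seat on the clamp stand: centre of where the bottom cup's foot stands, 15 mm above the table. The seat ring is 49 mm across, 15 mm high. Axes as the stand's.
- stand: clamp stand fixed to the table: plate 150 x 290 x 15 mm, own y from -123 to +167 mm. Origin on the table; seat axis at y = -75 mm; lever pivot (along x) at y = -10, z = 65 mm; jaws at either side (x) of the seat, 80 mm high, 18 mm clear of the bottom cup's collar while the lever is up; index post 34 mm wide, 8 mm thick at y = 150 mm, its top at z = 77 mm.
- post_top (a point): centre of the top of the fixed index post, 77 mm above the table: the height at which the paddle's top must be held.
- lever (a joint): turn of the lever, rad: 0 raised (as the spring leaves it, arm 0.40 above level), growing as the paddle end is pushed down; 0.40 = arm level, 0.60 = bottom stop. The jaws close with it and would squeeze the bottom cup from 0.48. A spring (1.2 N m/rad) pushes it up: 2 N at the paddle to start it, 6 N to hold it level; it springs back if let go.
- paddle_top (a point): centre of the top of the lever's black rubber paddle (40 x 44 mm, 44 along the arm), 120 mm out from the pivot and 12 mm above the arm's line through it. Raised it is 123 mm above the table, level 77 mm and then 14 mm farther out from the pivot; the arm points from the pivot to the stand's +y.
- box: small kraft box 34 x 46 x 56 mm standing among the loose cups; leave it alone. Origin: centre of the underside.
- figure: tan bear-shaped stopper 38 x 48 x 59 mm standing among the loose cups; leave it alone. Origin: centre of the underside.
Mind the look-alikes: they are no part of the job. What is shaped like the cup_b but green is not meant.

How it is judged:
By the outcome, as a careful person would: the job done as asked, in the order asked, and still so for the second after the job is handed in, while the arm keeps its last pose, push and grip.
It also fails if it takes over 58 s, if anything falls off the work surface, if the arm or the gripper's body presses on something with over 40 N, if the wrist force passes 120 N, or if a joint passes its speed limit or range.

## Working session

There is one attempt and no reset: what is moved stays moved. The work goes in short steps, Python scripts to look and compute and a tool call to move; the robot and the scene stay as the last step left them, time stands still between calls to the robot, and variables do not carry over. Pictures are saved under pics/ and viewed, at most 10 in all, crops included, and the job is handed in when it is done.

Besides the shell and the picture viewer there is one more tool, called after "Emit:" as a command line: name --pt "numbers of a row" for each row, then --argument value for the rest. arm_command: Moves the arm, as the interface text tells. Its arguments: {"type":"object","properties":{"xyz":{"type":"array"},"spin":{"type":"array"},"fingers":{"type":"number"},"force":{"type":"number"}},"required":["xyz","spin"]}

```bash
mkdir -p pics
cat > h.py <<'E'
import numpy as np, cv2
from station import *
def ray(c,px):
    r,col=px; u=np.array([(col-c["cx"])/c["fx"],(r-c["cy"])/c["fy"]]); s=u.copy()
    for _ in range(20): s=u/(1+c["k1"]*(s@s))
    return np.array([s[0],-s[1],-1.])
def atdepth(c,px,d):
    T=np.array(c["world_from_camera"]); return T[:3,:3]@(ray(c,px)*d)+T[:3,3]
def atz(c,px,z):
    T=np.array(c["world_from_camera"]); v=T[:3,:3]@ray(c,px); o=T[:3,3]; return o+v*(z-o[2])/v[2]
def cloud(c,mask=None):
    T=np.array(c["world_from_camera"]); d=c["depth"]
    m=(d>0) if mask is None else (d>0)&mask
    rr,cc=np.nonzero(m); u=np.stack([(cc-c["cx"])/c["fx"],(rr-c["cy"])/c["fy"]],1); s=u.copy()
    for _ in range(20): s=u/(1+c["k1"]*(s**2).sum(1,keepdims=True))
    z=d[rr,cc]; P=np.stack([s[:,0]*z,-s[:,1]*z,-z],1)
    return P@T[:3,:3].T+T[:3,3], c["img"][rr,cc], rr,cc
E
python3 - <<'E'
from h import *
s=get_state(); print(s["tcp_pos"],s["tcp_rot"],s["time_s"])
ims=[]
for n in("top","scene"):
    c=read_camera(n); ims.append(c["img"]); print(n,np.round(c["world_from_camera"],3).tolist(),c["fx"])
    for t in("cup_base","box","figure","stand","lever"):
        for o in outline_of(c,t):
            P,col,_,_=cloud(c,o["mask"])
            print(t,round(o["p"],2),np.round(o["centre"]),o["mask"].sum(),np.round(np.median(P,0),3) if len(P) else 0,np.percentile(P[:,2],98).round(3) if len(P) else 0,np.median(col,0) if len(P) else 0)
    for t,z in(("cup_base",0),("stand_seat",.015),("post_top",.077),("paddle_top",.123),("box",0),("figure",0),("stand",0)):
        for o in place_of(c,t): print("place",t,round(o["p"],2),np.round(o["centre"]),atz(c,o["centre"],z).round(3))
    cv2.imwrite(f"pics/{n}0.png",cv2.cvtColor(c["img"],cv2.COLOR_RGB2BGR))
E
```

```text
[0.22146621 0.503076   0.2307358 ] [ 2.05909144e-01  9.78570925e-01 -5.79678505e-04 -1.79890155e-04] 0.0
top [[0.001, 0.997, -0.075, 0.422], [-1.0, 0.001, 0.002, -0.029], [0.002, 0.075, 0.997, 1.203], [0.0, 0.0, 0.0, 1.0]] 502.443897315212
cup_base 0.82 [192. 261.] 558 [0.542 0.026 0.046] 0.088 [158. 155. 144.]
box 0.62 [231. 342.] 286 [ 0.447 -0.156  0.057] 0.061 [182. 156. 116.]
figure 0.83 [237. 411.] 233 [ 0.435 -0.313  0.053] 0.061 [178. 158. 123.]
stand 0.7 [199. 220.] 7023 [0.516 0.129 0.016] 0.125 [166. 166. 166.]
lever 0.57 [199. 192.] 793 [0.52  0.172 0.108] 0.132 [107. 108. 108.]
place cup_base 0.71 [196. 264.] [0.534 0.027 0.   ]
place cup_base 0.45 [158. 403.] [ 0.628 -0.312  0.   ]
place stand_seat 0.8 [196. 267.] [0.533 0.018 0.015]
place stand_seat 0.24 [230. 343.] [ 0.453 -0.163  0.015]
place post_top 0.65 [205. 165.] [0.506 0.244 0.077]
place paddle_top 0.65 [200. 182.] [0.514 0.197 0.123]
place box 0.75 [230. 344.] [ 0.452 -0.165  0.   ]
place box 0.41 [178. 325.] [ 0.578 -0.12   0.   ]
place figure 0.62 [236. 406.] [ 0.438 -0.316  0.   ]
place stand 0.97 [199. 234
[... 311 characters left out ...]

box 0.66 [225. 283.] 412 [0.532 0.023 0.07 ] 0.086 [143.5 136.  122. ]
figure 0.61 [312. 365.] 344 [ 0.424 -0.322  0.041] 0.059 [170. 148. 111.]
stand 0.82 [229. 259.] 3201 [0.504 0.108 0.016] 0.121 [159. 156. 153.]
lever 0.62 [201. 245.] 367 [0.516 0.171 0.102] 0.13 [140. 127. 122.]
place cup_base 0.87 [241. 284.] [0.542 0.036 0.   ]
place stand_seat 0.61 [237. 285.] [0.542 0.032 0.015]
place post_top 0.6 [198. 226.] [0.508 0.254 0.077]
place post_top 0.29 [232. 265.] [0.46  0.031 0.077]
place paddle_top 0.74 [191. 241.] [0.518 0.192 0.123]
place box 0.71 [284. 314.] [ 0.457 -0.15   0.   ]
place figure 0.57 [321. 364.] [ 0.434 -0.317  0.   ]
place stand 0.58 [233. 264.] [0.529 0.109 0.   ]
```

View pics/top0.png

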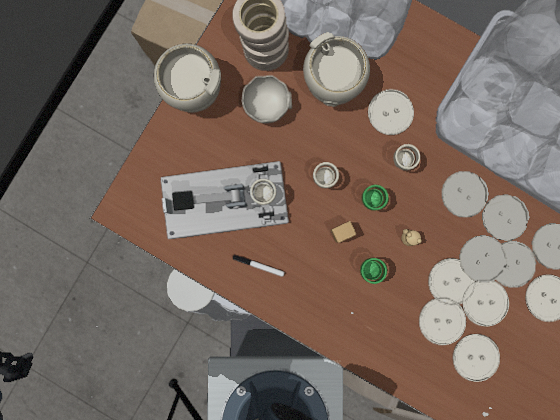

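View pics/scene0.png

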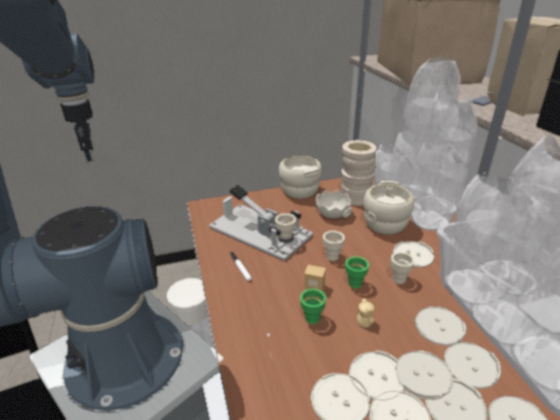

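The top view shows two cream cups on the right of the stand, at (174,326) and (157,407). Two green look-alikes are at (197,375) and (270,374), with the box at (231,343) and the bear at (237,412). The two cream ones fit cup_b and cup_c by colour and shape. I'll confirm that in a crop and fit their rims.

```bash
cat >> h.py <<'E'
from scipy.optimize import least_squares
def rimfit(c,xy,ztop,R=.04,dz=(.012,.006)):
    """fit the top rim annulus (inner r 24.5, outer 29 mm) from cloud points near ztop"""
    P,col,_,_=cloud(c); d=np.hypot(*(P[:,:2]-xy).T)
    Q=P[(d<R)&(P[:,2]>ztop-dz[0])&(P[:,2]<ztop+dz[1])]
    if len(Q)<8: return None
    f=lambda p: np.hypot(Q[:,0]-p[0],Q[:,1]-p[1])-.0268
    s=least_squares(f,Q[:,:2].mean(0),loss="soft_l1",f_scale=.002)
    return s.x.round(4),len(Q),np.median(Q[:,2]).round(4),np.sqrt(np.mean(s.fun**2)).round(4)
def edgefit(c,xy,z,radii=(.029,.0245)):
    """refine rim centre: maximise image gradient along projected rim circles at height z"""
    g=cv2.cvtColor(c["img"],cv2.COLOR_RGB2GRAY).astype(np.float32)
    T=np.linalg.inv(np.array(c["world_from_camera"]))
    gx=cv2.Sobel(g,5,1,0);gy=cv2.Sobel(g,5,0,1); M=cv2.GaussianBlur(np.hypot(gx,gy),(0,0),.7)
    a=np.linspace(0,2*np.pi,90)
    def score(p):
        t=0
        for r in radii:
            W=np.stack([p[0]+r*np.cos(a),p[1]+r*np.sin(a),0*a+z],1)@T[:3,:3].T+T[:3,3]
            s=np.stack([W[:,0]/-W[:,2],-W[:,1]/-W[:,2]],1); s=s*(1+c["k1"]*(s**2).sum(1,keepdims=True))
            u=(s[:,0]*c["fx"]+c["cx"]).astype(np.float32); v=(s[:,1]*c["fy"]+c["cy"]).astype(np.float32)
            t+=np.minimum(cv2.remap(M,u[None],v[None],1),250).mean()
        return t
    b=max(((score((xy[0]+i,xy[1]+j)),xy[0]+i,xy[1]+j) for i in np.arange(-.012,.0121,.001) for j in np.arange(-.012,.0121,.001)))
    return np.round(b[1:],4),round(float(b[0]))
E
python3 - <<'E'
from h import *
for n in("top","scene"):
    c=read_camera(n)
    for k,xy,z in(("base",(.536,.025),.085),("b",(.585,-.12),.07),("c",(.62,-.31),.07)):
        r=rimfit(c,np.array(xy),z); print(n,k,r, edgefit(c,r[0] if r else xy,z))
    if n=="top":
        # plate
        P,col,rr,cc=cloud(c); m=(abs(P[:,2]-.015)<.004)&(abs(P[:,0]-.52)<.12)&(abs(P[:,1]-.11)<.2)&(col.max(1).astype(int)-col.min(1)<25)&(col.mean(1)>130)
        r=cv2.minAreaRect((P[m,:2]*1000).astype(np.float32)); print("plate",r, m.sum())
        for nm,lo,hi,y in(("post",.065,.085,(.22,.28)),):
            q=P[(P[:,2]>lo)&(P[:,2]<hi)&(abs(P[:,0]-.51)<.05)&(P[:,1]>y[0])&(P[:,1]<y[1])]; print(nm,len(q),q.mean(0).round(4) if len(q) else 0)
        q=P[(P[:,2]>.10)&(P[:,2]<.14)&(abs(P[:,0]-.51)<.05)&(P[:,1]>.15)&(P[:,1]<.24)&(col.mean(1)<70)]; print("paddle",len(q),q.mean(0).round(4),q.min(0).round(3),q.max(0).round(3))
        cv2.imwrite("pics/crop.png",cv2.cvtColor(cv2.resize(c["img"][130:290,150:430],None,fx=2.8,fy=2.8,interpolation=2),cv2.COLOR_RGB2BGR))
E
```

```text
top base (array([0.5374, 0.0257]), 167, np.float64(0.085), np.float64(0.0014)) (array([0.5374, 0.0257]), 412)
top b (array([ 0.5772, -0.116 ]), 171, np.float64(0.0703), np.float64(0.0014)) (array([ 0.5752, -0.118 ]), 480)
top c (array([ 0.6195, -0.3033]), 186, np.float64(0.0696), np.float64(0.0014)) (array([ 0.6175, -0.3043]), 482)
plate ((524.724365234375, 121.70707702636719), (148.48312377929688, 287.8287353515625), 7.849758625030518) 4119
post 70 [0.5073 0.2461 0.0755]
paddle 359 [0.5131 0.1953 0.1236] [0.492 0.174 0.109] [0.534 0.219 0.135]
scene base (array([0.5348, 0.0265]), 173, np.float64(0.0807), np.float64(0.0017)) (array([0.5438, 0.0285]), 306)
scene b (array([ 0.5745, -0.1154]), 190, np.float64(0.0663), np.float64(0.0018)) (array([ 0.5825, -0.1114]), 251)
scene c (array([ 0.617 , -0.3031]), 213, np.float64(0.0662), np.float64(0.0018)) (array([ 0.613 , -0.3031]), 294)
```

View pics/crop.png

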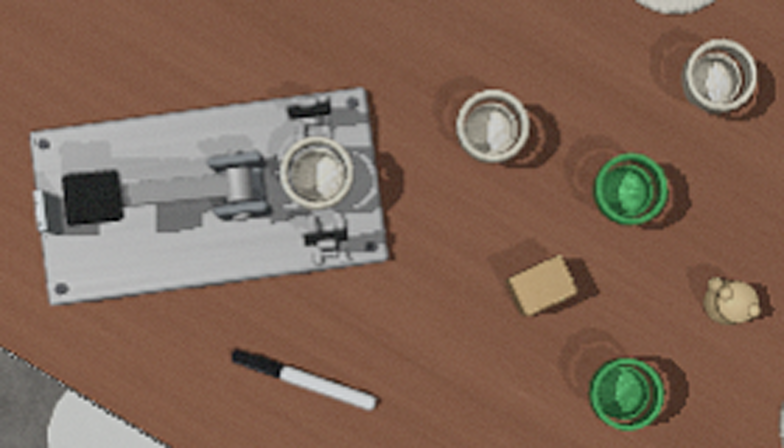

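The crop confirms it: the cream cups are at crop (493,126), which is cup_b, and (721,76), which is cup_c. The stand yaw is +0.136 rad and the seat axis is about (.5375,.0257).

```bash
cat >> h.py <<'E'
from scipy.spatial.transform import Rotation as Ro
def go(*ts):
    s=get_state(); R=Ro.from_quat(s["tcp_rot"]).as_matrix(); p=np.array(s["tcp_pos"])
    print("t",s["time_s"],"tcp",p.round(4),"F",np.round(s["ft_force"],1),"open",round(s["opening"],4),"q",np.round(s["joint_pos"],2),"Y",R[:2,1].round(3),"tilt",R[2].round(4))
    for t in ts: d=np.array(t)-p; print("to",t,"shift cm",(R.T@d*100).round(2)); p=np.array(t)
E
python3 -c "
from h import *
go((.5765,-.117,.15),(.5765,-.117,.038))"
```

```text
t 1.4 tcp [0.2216 0.5034 0.2313] F [ 0.1  0.1 -0.2] open 0.0852 q [ 1.07  0.35  1.65 -0.    1.14 -0.08] Y [0.403 0.915] tilt [-0.e+00  1.e-04 -1.e+00]
to (0.5765, -0.117, 0.15) shift cm [-57.48 -42.48   8.13]
to (0.5765, -0.117, 0.038) shift cm [ 0.  -0.  11.2]
```

Emit:
arm_command --pt "-1.6 -1.2 0" --pt "-3.2 -2.36 0.3" --pt "-3.3 -2.45 0.4" --pt "-3.3 -2.45 0.4" --pt "-3.3 -2.45 0.4" --pt "-3.3 -2.45 0.4" --pt "-3.3 -2.45 0.4" --pt "-3.3 -2.45 0.4" --pt "-3.3 -2.45 0.4" --pt "-3.3 -2.45 0.4" --pt "-3.3 -2.45 0.4" --pt "-3.3 -2.45 0.4" --pt "-3.3 -2.45 0.4" --pt "-3.3 -2.45 0.4" --pt "-3.3 -2.45 0.4" --pt "-3.3 -2.45 0.5" --pt "-3.3 -2.4 1" --pt "-3.28 -2.17 1.13" --pt "0 0 0" --pt "0 0 0" --spin '[0,0,0,0,0,0,0,0,0,0,0,0,0,0,0,0,0,0,0,0]'

```text
time_s: 3.4
tcp_pos: [0.5774, -0.1174, 0.1494]
tcp_rot: [0.207, 0.978, 0.0, -0.001]
ft_force: [-0.2, -0.1, -0.3]
opening: 0.0854
gripper_force: 0.0
```

```bash
python3 -c "
from h import *
go((.5765,-.117,.038))"
```

```text
t 3.4 tcp [ 0.5774 -0.1174  0.1494] F [-0.2 -0.1 -0.3] open 0.0854 q [-0.28  0.51  1.62  0.    1.01 -1.43] Y [0.404 0.915] tilt [ 0.0011 -0.     -1.    ]
to (0.5765, -0.117, 0.038) shift cm [ 0.09  0.   11.14]
```

Emit:
arm_command --pt "0 0 2.5" --pt "0 0 3.5" --pt "0 0 3" --pt "0 0 1.6" --pt "0 0 0.5" --pt "0 0 0" --spin '[0,0,0,0,0,0]'

```text
time_s: 4.0
tcp_pos: [0.5778, -0.1167, 0.0395]
tcp_rot: [0.206, 0.979, -0.0, 0.0]
ft_force: [0.2, 0.3, -0.8]
opening: 0.0853
gripper_force: 0.0
```

Emit:
arm_command --pt "0 0 0" --pt "0 0 0" --pt "0 0 0" --pt "0 0 0" --pt "0 0 0" --pt "0 0 0" --spin '[0,0,0,0,0,0]' --fingers 5 --force 20

```text
time_s: 4.6
tcp_pos: [0.5785, -0.1172, 0.0405]
tcp_rot: [0.206, 0.979, -0.0, 0.001]
ft_force: [0.5, 0.3, 6.6]
opening: 0.0578
gripper_force: 20.6
```

Emit:
arm_command --pt "0 0 0" --pt "0 0 0" --pt "0 0 0" --pt "0 0 0" --pt "0 0 0" --pt "0 0 0" --pt "0 0 0" --pt "0 0 0" --pt "0 0 0" --pt "0 0 0" --pt "0 0 0" --pt "0 0 0" --pt "0 0 0" --pt "0 0 0" --spin '[0,0,0.143,0.143,0.143,0.143,0.143,0.143,0.143,0.143,0.143,0.143,0.14,0]' --fingers 7.5

```text
time_s: 6.0
tcp_pos: [0.5776, -0.117, 0.0391]
tcp_rot: [0.838, 0.546, 0.0, 0.0]
ft_force: [0.1, -0.1, -0.2]
opening: 0.0753
gripper_force: 0.0
```

Emit:
arm_command --pt "0 0 0" --pt "0 0 0" --pt "0 0 0" --pt "0 0 0" --pt "0 0 0" --spin '[0,0,0,0,0]' --fingers 5

```text
time_s: 6.5
tcp_pos: [0.5777, -0.117, 0.0392]
tcp_rot: [0.837, 0.547, 0.0, 0.0]
ft_force: [-1.3, 0.6, 4.7]
opening: 0.0575
gripper_force: 21.2
```

```bash
python3 -c "
from h import *
go((.5765,-.117,.038))"
```

```text
t 6.5 tcp [ 0.5777 -0.117   0.0392] F [-1.3  0.6  4.7] open 0.0575 q [-0.28  0.67  1.67 -0.    0.79  0.13] Y [ 0.916 -0.402] tilt [ 0.e+00  2.e-04 -1.e+00]
to (0.5765, -0.117, 0.038) shift cm [-0.05 -0.11  0.12]
```

Emit:
arm_command --pt "0 0 0" --pt "0 0 0" --pt "0 0 0" --pt "0 0 -3" --pt "0 0 -4" --pt "0 0 -4" --pt "-1 -4 -1" --pt "-1 -5 0" --pt "-1 -5 0" --pt "-1 -4 0" --pt "0 0 0" --spin '[0,0,0,0,0,0,0,0,0,0,0]' --fingers 8.5

```text
time_s: 7.6
tcp_pos: [0.3941, -0.0804, 0.1585]
tcp_rot: [0.837, 0.547, -0.001, -0.001]
ft_force: [0.1, -0.9, 0.2]
opening: 0.0855
gripper_force: 0.0
```

Run:
```python
from h import *
for n in("top","top","scene"):
    c=read_camera(n)
    for k,xy,z in(("base",(.5375,.0257),.085),("b",(.577,-.117),.07),("c",(.6185,-.3035),.07)):
        r=rimfit(c,np.array(xy),z); print(n,k,r, edgefit(c,r[0] if r else xy,z) if n=="top" else "")
cv2.imwrite("pics/s1.png",cv2.cvtColor(c["img"],cv2.COLOR_RGB2BGR))
go((.5777,-.117,.15),(.5777,-.117,.039))
```

```text
top base (array([0.5373, 0.0256]), 168, np.float64(0.0853), np.float64(0.0014)) (array([0.5333, 0.0246]), 402)
top b (array([ 0.5776, -0.1161]), 169, np.float64(0.0699), np.float64(0.0014)) (array([ 0.5766, -0.1171]), 485)
top c (array([ 0.6195, -0.3033]), 197, np.float64(0.0693), np.float64(0.0014)) (array([ 0.6175, -0.3043]), 486)
top base (array([0.5374, 0.0257]), 168, np.float64(0.0848), np.float64(0.0014)) (array([0.5334, 0.0247]), 402)
top b (array([ 0.5775, -0.1161]), 167, np.float64(0.0698), np.float64(0.0014)) (array([ 0.5765, -0.1171]), 486)
top c (array([ 0.6195, -0.3033]), 193, np.float64(0.0694), np.float64(0.0013)) (array([ 0.6175, -0.3043]), 486)
scene base (array([0.5346, 0.0264]), 160, np.float64(0.0805), np.float64(0.0018)) 
scene b (array([ 0.575, -0.116]), 189, np.float64(0.0661), np.float64(0.0018)) 
scene c (array([ 0.617, -0.303]), 207, np.float64(0.066), np.float64(0.0018)) 
t 7.75 tcp [ 0.3996 -0.082   0.1594] F [ 0.7 -0.   0.6] open 0.0852 q [-0.32  0.2   2.07  0.    0.87  0.1 ] Y [ 0.915 -0.402] tilt [ 2.0e-04  1.6e-03 -1.0e+00]
to (0.5777, -0.117, 0.15) shift cm [ 3.96 17.71  0.97]
to (0.5777, -0.117, 0.039) shift cm [-0.   -0.02 11.1 ]
```

Emit:
arm_command --pt "0.8 3 0" --pt "1 4.8 0" --pt "1 4.8 0" --pt "0.9 4 0.2" --pt "0.26 1.1 0.8" --pt "0 0 2.5" --pt "0 0 3.5" --pt "0 0 3.5" --pt "0 0 1.5" --pt "0 0 0.1" --pt "0 0 0" --spin '[0,0,0,0,0,0,0,0,0,0,0]'

```text
time_s: 8.85
tcp_pos: [0.5773, -0.1167, 0.0388]
tcp_rot: [0.837, 0.547, 0.0, 0.0]
ft_force: [0.1, -0.2, 0.6]
opening: 0.0853
gripper_force: 0.0
```

```bash
python3 -c "
from h import *
go((.5777,-.117,.039))"
```

```text
t 8.85 tcp [ 0.5773 -0.1167  0.0388] F [ 0.1 -0.2  0.6] open 0.0853 q [-0.28  0.67  1.68 -0.    0.79  0.14] Y [ 0.916 -0.402] tilt [ 1.e-04  9.e-04 -1.e+00]
to (0.5777, -0.117, 0.039) shift cm [-0.01  0.05 -0.02]
```

Emit:
arm_command --pt "0 0 0" --pt "0 0 0" --pt "0 0 0" --pt "0 0 0" --pt "0 0 0" --pt "0 0 -0.5" --pt "0 0 -2" --pt "0 0 -3" --pt "0 0 -3" --pt "0 0 -2.5" --pt "0 0 -1" --pt "0 0 0" --pt "0 0 0" --pt "0 0 0" --pt "0 0 0" --spin '[0,0,0,0,0,0,0,0.145,0.145,0.145,0.145,0.145,0.145,0.15,0]' --fingers 5 --force 40

```text
time_s: 10.35
tcp_pos: [0.5767, -0.1166, 0.1587]
tcp_rot: [0.998, 0.067, 0.0, 0.0]
ft_force: [1.1, 0.1, 0.1]
opening: 0.0573
gripper_force: 42.8
```

```bash
python3 -c "
from h import *
go((.5375,.0248,.16),(.5375,.0248,.08))"
```

```text
t 10.35 tcp [ 0.5767 -0.1166  0.1587] F [1.1 0.1 0.1] open 0.0573 q [-0.28  0.5   1.62 -0.    1.02  1.16] Y [ 0.134 -0.991] tilt [ 7.e-04  3.e-04 -1.e+00]
to (0.5375, 0.0248, 0.16) shift cm [ -1.99 -14.54  -0.14]
to (0.5375, 0.0248, 0.08) shift cm [-0.01 -0.    8.  ]
```

Emit:
arm_command --pt "-0.3 -2 0" --pt "-0.5 -4 0" --pt "-0.6 -4 0" --pt "-0.4 -3 0" --pt "-0.19 -1.54 0" --pt "0 0 0" --pt "0 0 0" --pt "0 0 0" --spin '[0,0,0,0,0,0,0,0]'

```text
time_s: 11.15
tcp_pos: [0.5374, 0.0239, 0.158]
tcp_rot: [0.998, 0.068, 0.0, 0.0]
ft_force: [-0.3, 0.4, 0.2]
opening: 0.0571
gripper_force: 42.8
```

```bash
python3 -c "
from h import *
go((.5375,.0248,.16),(.5375,.0248,.08))"
```

```text
t 11.15 tcp [0.5374 0.0239 0.158 ] F [-0.3  0.4  0.2] open 0.0571 q [-0.04  0.42  1.75 -0.    0.97  1.39] Y [ 0.136 -0.991] tilt [ 2.e-04  2.e-04 -1.e+00]
to (0.5375, 0.0248, 0.16) shift cm [ 0.02 -0.09 -0.2 ]
to (0.5375, 0.0248, 0.08) shift cm [-0. -0.  8.]
```

Emit:
arm_command --pt "0 -0.08 1" --pt "0 0 1.5" --pt "0 0 1.5" --pt "0 0 1" --pt "0 0 0.8" --pt "0 0 0.6" --pt "0 0 0.6" --pt "0 0 0" --spin '[0,0,0,0,0,0,0,0]'

```text
time_s: 11.95
tcp_pos: [0.5367, 0.0255, 0.0874]
tcp_rot: [0.998, 0.068, -0.0, -0.0]
ft_force: [1.2, -0.1, -0.4]
opening: 0.0573
gripper_force: 42.8
```

```bash
python3 -c "
from h import *
go((.5375,.0248,.08))"
```

```text
t 11.95 tcp [0.5367 0.0255 0.0874] F [ 1.2 -0.1 -0.4] open 0.0573 q [-0.04  0.52  1.8  -0.    0.82  1.39] Y [ 0.136 -0.991] tilt [-8.e-04 -1.e-04 -1.e+00]
to (0.5375, 0.0248, 0.08) shift cm [0.07 0.08 0.74]
```

Emit:
arm_command --pt "0 0 0.3" --pt "0 0 0.2" --pt "0 0 0.15" --pt "0 0 0.1" --pt "0 0 0" --spin '[0,0,0,0,0]'

```text
time_s: 12.45
tcp_pos: [0.5371, 0.0256, 0.0806]
tcp_rot: [0.998, 0.068, 0.0, -0.0]
ft_force: [0.1, -0.7, 1.2]
opening: 0.057
gripper_force: 43.5
```

Emit:
arm_command --pt "0 0 0.08" --pt "0 0 0" --spin '[0,0]'

```text
time_s: 12.65
tcp_pos: [0.5373, 0.0257, 0.0802]
tcp_rot: [0.998, 0.068, 0.0, -0.0]
ft_force: [-0.4, 2.2, 5.6]
opening: 0.0572
gripper_force: 46.0
```

Emit:
arm_command --pt "0 0 0" --pt "0 0 0" --pt "0 0 0" --pt "0 0 0" --pt "0 0 -0.5" --pt "0 0 -2" --pt "0 0 -3" --pt "0 0 -2" --pt "0 0 -0.5" --pt "0 0 0" --spin '[0,0,0,0,0,0,0,0,0,0]' --fingers 7 --force 20

```text
time_s: 13.65
tcp_pos: [0.5371, 0.0255, 0.1601]
tcp_rot: [0.998, 0.068, 0.001, 0.0]
ft_force: [0.4, -0.1, -0.4]
opening: 0.0698
gripper_force: 0.0
```

```bash
python3 -c "
from h import *
go((.6196,-.3042,.16),(.6196,-.3042,.039))"
```

```text
t 13.65 tcp [0.5371 0.0255 0.1601] F [ 0.4 -0.1 -0.4] open 0.0698 q [-0.04  0.41  1.75  0.    0.97  1.39] Y [ 0.136 -0.991] tilt [ 1.1e-03  2.0e-04 -1.0e+00]
to (0.6196, -0.3042, 0.16) shift cm [3.670e+00 3.379e+01 2.000e-02]
to (0.6196, -0.3042, 0.039) shift cm [-1.00e-02 -0.00e+00  1.21e+01]
```

Emit:
arm_command --pt "0.2 2 0" --pt "0.5 4.5 0" --pt "0.5 4.5 0" --pt "0.5 4.5 0" --pt "0.5 4.5 0" --pt "0.5 4.5 0" --pt "0.5 4.5 0" --pt "0.3 3 0" --pt "0.17 1.8 0" --pt "0 0 0" --pt "0 0 0" --spin '[0,0,0,0,0,0,0,0,0,0,0]' --fingers 8.5

```text
time_s: 14.75
tcp_pos: [0.6188, -0.3038, 0.1581]
tcp_rot: [0.998, 0.068, -0.001, -0.001]
ft_force: [-0.1, -0.1, -0.6]
opening: 0.0849
gripper_force: 0.0
```

Run:
```python
from h import *
go((.6196,-.3042,.16),(.6196,-.3042,.039))
for i in range(2):
    c=read_camera("top")
    print(rimfit(c,np.array((.5375,.0257)),.11))
```

```text
t 14.75 tcp [ 0.6188 -0.3038  0.1581] F [-0.1 -0.1 -0.6] open 0.0849 q [-0.52  0.68  1.31  0.    1.15  0.91] Y [ 0.136 -0.991] tilt [-0.0018 -0.0016 -1.    ]
to (0.6196, -0.3042, 0.16) shift cm [ 0.07  0.05 -0.19]
to (0.6196, -0.3042, 0.039) shift cm [ 0.02  0.02 12.1 ]
(array([0.5381, 0.0251]), 186, np.float64(0.1098), np.float64(0.0015))
(array([0.5382, 0.0252]), 187, np.float64(0.1095), np.float64(0.0015))
```

Emit:
arm_command --pt "0.05 0.03 2" --pt "0 0 2" --pt "0 0 1" --pt "0 0 0" --pt "0 0 0" --pt "0 0 0" --pt "0 0 0" --pt "0 0 0.5" --pt "0 0 1.5" --pt "0 0 2" --pt "0 0 2" --pt "0 0 0.95" --pt "0 0 0" --pt "0 0 0" --spin '[-0.143,-0.143,-0.143,-0.143,-0.143,-0.143,-0.143,-0.143,-0.143,-0.143,-0.14,0,0,0]'

```text
time_s: 16.25
tcp_pos: [0.6204, -0.3043, 0.041]
tcp_rot: [0.658, 0.753, 0.0, 0.0]
ft_force: [-0.5, 0.3, 0.7]
opening: 0.0849
gripper_force: 0.0
```

Emit:
arm_command --pt "0 0 0" --pt "0 0 0" --pt "0 0 0" --pt "0 0 0" --pt "0 0 0" --spin '[0,0,0,0,0]' --fingers 5 --force 20

```text
time_s: 16.75
tcp_pos: [0.6204, -0.3049, 0.0414]
tcp_rot: [0.658, 0.753, 0.0, 0.001]
ft_force: [-0.1, 0.7, 6.3]
opening: 0.058
gripper_force: 20.9
```

Emit:
arm_command --pt "0 0 0" --pt "0 0 0" --pt "0 0 0" --pt "0 0 0" --pt "0 0 0" --pt "0 0 0" --pt "0 0 0" --pt "0 0 0" --pt "0 0 0" --pt "0 0 0" --pt "0 0 0" --pt "0 0 0" --pt "0 0 0" --pt "0 0 0" --spin '[0,0,0.143,0.143,0.143,0.143,0.143,0.143,0.143,0.143,0.143,0.143,0.14,0]' --fingers 7.5

```text
time_s: 18.15
tcp_pos: [0.6199, -0.3045, 0.04]
tcp_rot: [0.998, 0.067, -0.0, -0.0]
ft_force: [-0.4, 0.1, -0.4]
opening: 0.0751
gripper_force: 0.0
```

Emit:
arm_command --pt "0 0 0" --pt "0 0 0" --pt "0 0 0" --pt "0 0 0" --pt "0 0 0" --spin '[0,0,0,0,0]' --fingers 5 --force 40

```text
time_s: 18.65
tcp_pos: [0.6201, -0.3046, 0.0403]
tcp_rot: [0.998, 0.069, 0.0, 0.0]
ft_force: [0.9, 1.3, 2.6]
opening: 0.056
gripper_force: 42.5
```

Emit:
arm_command --pt "0 0 -1" --pt "0 0 -3" --pt "0 0 -4" --pt "0 0 -4" --pt "0 0 -2" --pt "0 0 -1" --pt "0 0 0" --spin '[0,0,0,0,0,0,0]'

```text
time_s: 19.35
tcp_pos: [0.6202, -0.3047, 0.1914]
tcp_rot: [0.998, 0.068, 0.001, 0.001]
ft_force: [0.5, -0.1, -1.1]
opening: 0.0561
gripper_force: 42.7
```

```bash
python3 -c "
from h import *
go((.538,.0245,.19),(.538,.0245,.105))"
```

```text
t 19.35 tcp [ 0.6202 -0.3047  0.1914] F [ 0.5 -0.1 -1.1] open 0.0561 q [-0.52  0.65  1.28 -0.    1.21  0.91] Y [ 0.136 -0.991] tilt [ 0.0013  0.0011 -1.    ]
to (0.538, 0.0245, 0.19) shift cm [ -3.65 -33.74   0.09]
to (0.538, 0.0245, 0.105) shift cm [-0.01 -0.01  8.5 ]
```

Emit:
arm_command --pt "-0.2 -2 0" --pt "-0.5 -4.5 0" --pt "-0.5 -4.5 0" --pt "-0.5 -4.5 0" --pt "-0.5 -4.5 0" --pt "-0.5 -4.5 0" --pt "-0.5 -4.5 0" --pt "-0.3 -3 0" --pt "-0.15 -1.74 0" --pt "0 0 0" --pt "0 0 0" --pt "0 0 0" --spin '[0,0,0,0,0,0,0,0,0,0,0,0]'

```text
time_s: 20.55
tcp_pos: [0.5378, 0.0239, 0.1896]
tcp_rot: [0.998, 0.068, -0.001, 0.0]
ft_force: [-0.6, 0.0, -0.1]
opening: 0.0562
gripper_force: 42.8
```

Run:
```python
from h import *
go((.538,.0245,.19),(.538,.0245,.105))
c=read_camera("scene")
cv2.imwrite("pics/held.png",cv2.cvtColor(cv2.resize(c["img"][120:270,190:370],None,fx=4,fy=4,interpolation=2),cv2.COLOR_RGB2BGR))
```

```text
t 20.55 tcp [0.5378 0.0239 0.1896] F [-0.6  0.  -0.1] open 0.0562 q [-0.04  0.38  1.72 -0.    1.04  1.39] Y [ 0.136 -0.991] tilt [-0.001 -0.    -1.   ]
to (0.538, 0.0245, 0.19) shift cm [ 0.03 -0.06 -0.04]
to (0.538, 0.0245, 0.105) shift cm [0.01 0.   8.5 ]
```

View pics/held.png

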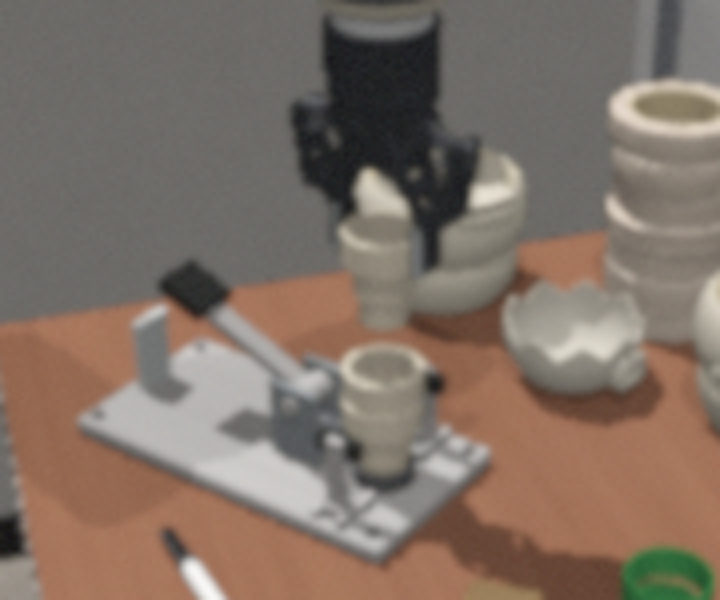

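The picture shows the nested pair straight in the seat (crop 385,410) and the held cup above it (crop 380,265). The held cup may be off-centre in the pads, so I'll measure it.

Run:
```python
from h import *
for n in("scene","top"):
    c=read_camera(n)
    P,col,rr,cc=cloud(c); d=np.hypot(P[:,0]-.53,P[:,1]-.025)
    m=(d<.06)&(P[:,2]>.12)&(P[:,2]<.23)&(col.min(1)>75)&(col[:,0].astype(int)-col[:,2]>8)
    for lo in np.arange(.14,.23,.01):
        q=P[m&(P[:,2]>=lo)&(P[:,2]<lo+.01)]
        if len(q)>10:
            r0=.029 if lo>=.195 else (.022 if lo<.185 else .025)
            s=least_squares(lambda p:np.hypot(q[:,0]-p[0],q[:,1]-p[1])-r0,q[:,:2].mean(0)+[.015,.01],loss="soft_l1",f_scale=.002)
            print(n,lo.round(3),len(q),q.mean(0).round(4),s.x.round(4),np.abs(s.fun).mean().round(4))
    print(q.shape, P[m][:,2].min(),P[m][:,2].max())
```

```text
scene 0.15 38 [0.527  0.0169 0.1548] [0.5406 0.0307] 0.0012
scene 0.16 37 [0.526  0.0174 0.1645] [0.5409 0.0291] 0.0013
scene 0.17 40 [0.525  0.014  0.1757] [0.5374 0.027 ] 0.0011
scene 0.18 49 [0.5235 0.0144 0.1849] [0.5369 0.0264] 0.0011
scene 0.19 45 [0.5317 0.0197 0.1967] [0.5342 0.0242] 0.003
scene 0.2 105 [0.5309 0.0251 0.205 ] [0.5365 0.0223] 0.0022
scene 0.21 132 [0.5311 0.0273 0.2156] [0.5362 0.0233] 0.0024
scene 0.22 15 [0.5327 0.0313 0.2225] [0.5378 0.0227] 0.0028
(15, 3) 0.15009458498370698 0.22963435952266797
top 0.21 12 [0.5121 0.0153 0.2175] [0.5387 0.0244] 0.0004
(4, 3) 0.19718851538490423 0.22181090510608525
```

Emit:
arm_command --pt "0 -0.04 1" --pt "0 0 1.5" --pt "0 0 1.5" --pt "0 0 1" --pt "0 0 0.8" --pt "0 0 0.6" --pt "0 0 0.6" --pt "0 0 0.3" --pt "0 0 0" --spin '[0,0,0,0,0,0,0,0,0]'

```text
time_s: 21.6
tcp_pos: [0.5377, 0.0251, 0.117]
tcp_rot: [0.998, 0.068, -0.0, -0.0]
ft_force: [0.6, -0.1, -0.7]
opening: 0.0563
gripper_force: 42.8
```

Emit:
arm_command --pt "0 0 0.3" --pt "0 0 0.2" --pt "0 0 0" --spin '[0,0,0]'

```text
time_s: 21.9
tcp_pos: [0.5377, 0.0251, 0.112]
tcp_rot: [0.998, 0.068, -0.0, -0.0]
ft_force: [-1.1, 0.5, -0.7]
opening: 0.0557
gripper_force: 42.8
```

Home is expected at about .106. I'll continue slowly.

Emit:
arm_command --pt "0 0 0.2" --pt "0 0 0.15" --pt "0 0 0.1" --pt "0 0 0" --spin '[0,0,0,0]'

```text
time_s: 22.3
tcp_pos: [0.5376, 0.0251, 0.1075]
tcp_rot: [0.998, 0.068, -0.0, 0.0]
ft_force: [0.1, -0.3, -0.5]
opening: 0.056
gripper_force: 42.8
```

Emit:
arm_command --pt "0 0 0.1" --pt "0 0 0.06" --pt "0 0 0" --spin '[0,0,0]'

```text
time_s: 22.6
tcp_pos: [0.5377, 0.0251, 0.1061]
tcp_rot: [0.998, 0.068, 0.0, -0.0]
ft_force: [0.6, -0.5, 0.1]
opening: 0.056
gripper_force: 42.8
```

Emit:
arm_command --pt "0 0 0.08" --pt "0 0 0.06" --pt "0 0 0" --spin '[0,0,0]'

```text
time_s: 22.9
tcp_pos: [0.5384, 0.0254, 0.1055]
tcp_rot: [0.998, 0.068, 0.001, -0.0]
ft_force: [-0.9, 2.4, 7.2]
opening: 0.056
gripper_force: 46.4
```

Emit:
arm_command --pt "0 0 0.08" --pt "0 0 0" --spin '[0,0]'

```text
time_s: 23.1
tcp_pos: [0.5387, 0.0255, 0.1053]
tcp_rot: [0.998, 0.068, 0.001, -0.0]
ft_force: [-1.8, 3.5, 14.2]
opening: 0.0557
gripper_force: 48.7
```

Emit:
arm_command --pt "0 0 -0.1" --pt "0 0 0" --pt "0 0 0" --pt "0 0 0" --pt "0 0 -0.5" --pt "0 0 -2" --pt "0 0 -3.5" --pt "0 0 -3" --pt "0 0 -1" --pt "0 0 0" --spin '[0,0,0,0,0,0,0,0,0,0]' --fingers 7 --force 20

```text
time_s: 24.1
tcp_pos: [0.5383, 0.0251, 0.2061]
tcp_rot: [0.998, 0.068, 0.001, 0.0]
ft_force: [1.0, -0.1, -1.4]
opening: 0.0702
gripper_force: 0.0
```

Run:
```python
from h import *
go((.5146,.194,.205),(.5146,.194,.15),(.5127,.208,.077))
```

```text
t 24.1 tcp [0.5383 0.0251 0.2061] F [ 1.  -0.1 -1.4] open 0.0702 q [-0.04  0.36  1.71 -0.    1.07  1.39] Y [ 0.136 -0.991] tilt [ 2.5e-03  5.0e-04 -1.0e+00]
to (0.5146, 0.194, 0.205) shift cm [ -0.04 -17.06   0.1 ]
to (0.5146, 0.194, 0.15) shift cm [-0.01 -0.    5.5 ]
to (0.5127, 0.208, 0.077) shift cm [-0.02 -1.42  7.3 ]
```

Emit:
arm_command --pt "0 -2 0" --pt "0 -4 0" --pt "0 -4.5 0" --pt "0 -4 0" --pt "-0.04 -2.56 0" --pt "0 0 1" --pt "0 0 2" --pt "0 0 1.8" --pt "0 0 0.7" --pt "0 0 0" --spin '[0,0,0,0,0,0,0,0,0,0]' --fingers 0

```text
time_s: 25.1
tcp_pos: [0.5133, 0.1933, 0.1482]
tcp_rot: [0.998, 0.068, -0.002, 0.0]
ft_force: [0.8, -0.4, 0.4]
opening: 0.0004
gripper_force: 0.0
```

Run:
```python
from h import *
go((.5146,.194,.15),(.5127,.208,.077))
for n in("top","scene"):
    c=read_camera(n)
    r=rimfit(c,np.array((.538,.0253)),.135); print(n,r)
    if n=="top":
        print("lower rim", edgefit(c,r[0],.135))
cv2.imwrite("pics/stack.png",cv2.cvtColor(cv2.resize(c["img"][120:270,190:370],None,fx=4,fy=4,interpolation=2),cv2.COLOR_RGB2BGR))
```

```text
t 25.1 tcp [0.5133 0.1933 0.1482] F [ 0.8 -0.4  0.4] open 0.0004 q [ 0.28  0.45  1.73 -0.    0.96  1.71] Y [ 0.136 -0.991] tilt [-3.2e-03  5.0e-04 -1.0e+00]
to (0.5146, 0.194, 0.15) shift cm [ 0.14 -0.05 -0.18]
to (0.5127, 0.208, 0.077) shift cm [ 0.03 -1.42  7.3 ]
top (array([0.5381, 0.0253]), 190, np.float64(0.1349), np.float64(0.0015))
lower rim (array([0.5381, 0.0243]), 282)
scene (array([0.5355, 0.026 ]), 181, np.float64(0.1312), np.float64(0.002))
```

View pics/stack.png

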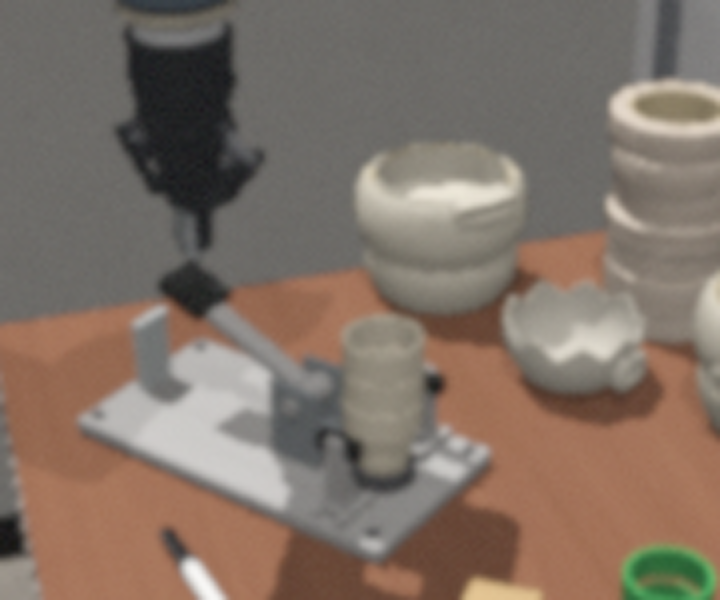

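The picture shows the three cups as one straight stack (crop 385,400) with the rim at .135, as it should be. The tool is over the paddle (crop 190,290). I'll press now.

Emit:
arm_command --pt "0.05 -0.1 0.8" --pt "0.05 0 0.8" --pt "0 -0.15 0.4" --pt "0 -0.15 0.4" --pt "0 -0.15 0.5" --pt "0 -0.15 0.5" --pt "0 -0.15 0.5" --pt "0 -0.15 0.5" --pt "0 -0.15 0.5" --pt "0 -0.15 0.5" --pt "0 -0.1 0.5" --pt "0 -0.1 0.4" --pt "0 0 0" --spin '[0,0,0,0,0,0,0,0,0,0,0,0,0]'

```text
time_s: 26.5
tcp_pos: [0.5131, 0.2092, 0.0865]
tcp_rot: [0.998, 0.068, -0.0, 0.0]
ft_force: [0.5, 1.3, 4.6]
opening: 0.0001
gripper_force: 2.1
```

Run:
```python
from h import *
go((.5127,.208,.077))
```

```text
t 26.5 tcp [0.5131 0.2092 0.0865] F [0.5 1.3 4.6] open 0.0001 q [ 0.3   0.55  1.76 -0.    0.84  1.74] Y [ 0.137 -0.991] tilt [-0.e+00  1.e-04 -1.e+00]
to (0.5127, 0.208, 0.077) shift cm [-0.05  0.11  0.95]
```

Emit:
arm_command --pt "0 0 0.3" --pt "0 0 0.3" --pt "0 0 0.2" --pt "0 0 0.1" --pt "0 0 0" --spin '[0,0,0,0,0]'

```text
time_s: 27.0
tcp_pos: [0.513, 0.2092, 0.0779]
tcp_rot: [0.998, 0.068, 0.0, -0.0]
ft_force: [-1.0, 3.4, 4.4]
opening: -0.0003
gripper_force: 2.6
```

Run:
```python
from h import *
go((.5127,.208,.077))
o=np.array([.5277,.0999]); R=np.array([[.9906,.1366],[-.1366,.9906]])  # rows: own x, own y in world
for n in("top","scene"):
    c=read_camera(n)
    P,col,rr,cc=cloud(c); L=(P[:,:2]-o)@R.T@np.eye(2)
    L=np.stack([(P[:,:2]-o)@[.9906,.1366],(P[:,:2]-o)@[-.1366,.9906]],1)
    for nm,y0,y1,xm in(("post",145,156,.016),("paddle outer",122,131,.02),("paddle inner",88,96,.02),("paddle side",88,131,.02)):
        m=(abs(L[:,0])<xm)&(L[:,1]>y0/1e3)&(L[:,1]<y1/1e3)&(P[:,2]>.055)&(P[:,2]<.095)
        if nm=="paddle side": m&=abs(L[:,0])>.013
        z=P[m,2]
        if len(z): print(n,nm,len(z),np.percentile(z,[50,75,90]).round(4))
    print(rimfit(c,np.array((.538,.0253)),.135))
cv2.imwrite("pics/press.png",cv2.cvtColor(cv2.resize(c["img"][150:270,190:320],None,fx=5,fy=5,interpolation=2),cv2.COLOR_RGB2BGR))
```

```text
t 27.0 tcp [0.513  0.2092 0.0779] F [-1.   3.4  4.4] open -0.0003 q [0.3  0.56 1.76 0.   0.82 1.74] Y [ 0.136 -0.991] tilt [ 1.e-04 -2.e-04 -1.e+00]
to (0.5127, 0.208, 0.077) shift cm [-0.05  0.11  0.09]
(array([0.5382, 0.0253]), 189, np.float64(0.1348), np.float64(0.0014))
scene post 39 [0.073  0.0765 0.0775]
scene paddle outer 10 [0.0782 0.0797 0.0811]
scene paddle inner 35 [0.074  0.0765 0.0786]
scene paddle side 39 [0.0768 0.0782 0.0788]
(array([0.5356, 0.0262]), 177, np.float64(0.1306), np.float64(0.0018))
```

View pics/press.png

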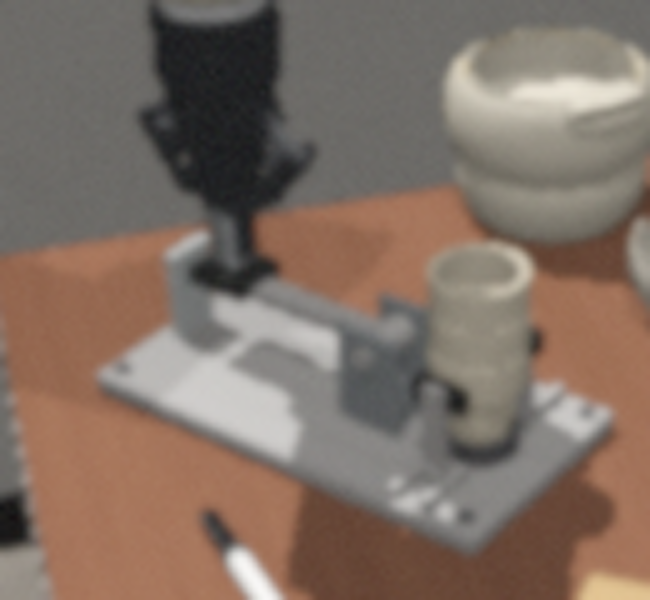

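The picture shows the lever nearly level, with the paddle at (230,275) just short of flush with the post top at (190,245) and the stack straight. It needs about 1 mm more.

Emit:
arm_command --pt "0 0 0.1" --pt "0 0 0" --pt "0 0 0" --pt "0 0 0" --pt "0 0 0" --spin '[0,0,0,0,0]'

```text
time_s: 27.6
tcp_pos: [0.513, 0.2092, 0.077]
tcp_rot: [0.998, 0.068, 0.0, -0.0]
ft_force: [-0.7, 3.6, 5.2]
opening: -0.0002
gripper_force: 2.7
```

Run:
```python
from h import *
go((.5127,.208,.077))
o=np.array([.5277,.0999])+[-.0025,.0015]
A=[]
for i in range(4):
    c=read_camera("scene"); P,col,rr,cc=cloud(c)
    L=np.stack([(P[:,:2]-o)@[.9906,.1366],(P[:,:2]-o)@[-.1366,.9906],P[:,2]],1)
    A.append(L[(abs(L[:,0])<.02)&(L[:,1]>.08)&(L[:,1]<.16)&(P[:,2]>.07)&(P[:,2]<.085)&(col.mean(1)<70)])
    print(get_state()["tcp_pos"].round(4))
A=np.vstack(A); A=A[abs(A[:,2]-.077)<.005]
k=np.linalg.lstsq(np.c_[A[:,1]-.11,np.ones(len(A))],A[:,2],rcond=None)[0]; print("paddle slope,height",k.round(4),len(A))
```

```text
t 27.6 tcp [0.513  0.2092 0.077 ] F [-0.7  3.6  5.2] open -0.0002 q [0.3  0.56 1.76 0.   0.82 1.74] Y [ 0.136 -0.991] tilt [ 2.e-04 -2.e-04 -1.e+00]
to (0.5127, 0.208, 0.077) shift cm [-0.05  0.11  0.  ]
[0.513  0.2092 0.077 ]
[0.5131 0.2092 0.077 ]
[0.5131 0.2092 0.0771]
[0.513  0.2092 0.077 ]
paddle slope,height [0.0151 0.0763] 290
```

```bash
python3 -c "
from station import *
print(hand_in())"
```

```text
the job is handed in; nothing more can be done
None
```

I nested cup_b and then cup_c fully home in cup_base as one straight stack, pressed the lever level (paddle top at 77 mm, flush with the post), and handed in at about 28 s while still holding it there.

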